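# Coaster into the pull-out tray, tray out to the next pin hole

## Task

Lay the cork coaster flat inside the open front part of the grey pull-out tray and let go of it. Then pull up the red knob to draw the lock pin, slide the tray out (towards its open front end, away from its little wooden shelf) to the next hole, let the pin drop fully home there, and finish while still gripping the knob with the pin held in that hole and the coaster still in the tray. Leave the glass jar, its cap, the cups and the pitcher where they stand.

Things in the scene. Friction and masses are not known exactly. Their poses are not given: they have to be found in the camera images.
- unit: fixed low unit, 300 (x) x 240 mm (y); origin: centre of its underside on the worktop. Wooden shelf, top 90 mm high, roofs x = +20 to +150 mm; the tray sticks out from under it towards -x, the front. At y = -88 mm an aluminium beam along x, top 36 mm high, has three pin holes at x = -40, -80, -120 mm (11 mm long in x)
- tray_spot (a point): point on the grey tray's inner floor, middle of its open front part, 21 mm above the worktop; moves with the tray, axes as the unit's. Tray 200 x 140 mm outside, 5 mm walls rising 15 mm above the floor. Floor reaches 65 mm to -x and to each side in y; the shelf overhangs from 80 mm to +x (tray in)
- tray (a joint): how far the tray is slid out along the unit's -x, m: about 0 at the start (pin in the rearmost hole), pin over the next hole at 0.040, over the last at 0.080, end stop 0.090. Slides with about 2.5 N friction; the pin locks it with about 1.5 mm play either way
- plunger (a joint): lift of the lock pin, m: 0 = fully down in the hole, end stop 0.020. The 8 mm pin with tapered tip reaches 14 mm into the beam: lift it 15 mm or more to clear; let down between holes its tip rests on the beam at 0.014. A spring pushes it down, 3 N at 0, 6 N at full lift
- knob: upright red cylinder, 24 mm across, 28 mm tall, fixed on top of the pin, moves with tray and pin; origin: centre of its underside, 56 mm above the worktop when the pin is down; axes as the unit's. Starts at x = -40, y = -88 mm of the unit. Steel housing below it, top 52 mm above the worktop
- coaster: rectangular cork-brown coaster, 90 (x) x 60 (y) x 6 mm thick, about 40 g, lying flat on the worktop; origin: centre of its underside; z up
- jar: small open glass jar, 60 mm across, 70 mm tall, bystander; origin: centre of its underside
- cap: brass-coloured twist cap of the jar, 56 mm across, 14 mm tall, bystander; origin: centre of its underside
- cups: two stacked melamine cups, green below and yellow above, 76 mm across, 117 mm tall, bystander; origin: centre of the underside
- pitcher: orange plastic blender pitcher, 128 mm across at the rim, 200 mm tall, handle reaching 108 mm from its axis along its +x, bystander; origin: centre of its underside
Things that resemble listed ones, but are neither listed nor needed, are in the scene too. Of the things that look like the coaster, take the one that is nearest to the robot's base at the start.

How it is judged:
On the way, in this order (a step that is already met when the one before it is completed fails the run):
1. the coaster lies flat in the open front of the tray, let go (x of coaster in the frame of tray_spot between -0.045 and 0.045 m and y of coaster in the frame of tray_spot between -0.045 and 0.045 m and z of coaster in the frame of tray_spot between -0.004 and 0.005 m and angle between coaster's own z axis and vertical below 0.08 rad and contact force between the fingers and coaster below 0.05 N and value of joint tray below 0.01 m), for 0.2 s.
2. the knob is gripped and the pin drawn clear of the first hole (value of joint plunger above 0.0125 m and value of joint tray below 0.012 m and contact force between the fingers and knob above 1 N), for 0.05 s.
At the end, for the whole second after the job is handed in: tray slid out 40 mm (4 mm tolerance), pin down within 3 mm of its stop, fingers still gripping the knob (over 1.5 N), coaster flat (0.08 rad) on the tray floor, its centre within 45 mm in x and y of the middle of the open front part, all at rest (x of coaster in the frame of tray_spot between -0.045 and 0.045 m and y of coaster in the frame of tray_spot between -0.045 and 0.045 m and z of coaster in the frame of tray_spot between -0.004 and 0.005 m and angle between coaster's own z axis and vertical below 0.08 rad and contact force between the fingers and coaster below 0.05 N and value of joint tray between 0.036 and 0.044 m and value of joint plunger below 0.003 m and contact force between the fingers and knob above 1.5 N and velocity of joint tray between -0.01 and 0.01 m/s and linear speed of coaster below 0.02 m/s); the arm keeps its last pose, push and grip.
It fails at once if the glass jar is pushed more than 30 mm or tipped (distance of jar from where it was at the start of the episode above 0.03 m or angle between jar's own z axis and vertical above 0.3 rad).
It fails at once if the jar cap is pushed more than 30 mm or tipped (distance of cap from where it was at the start of the episode above 0.03 m or angle between cap's own z axis and vertical above 0.3 rad).
It fails at once if the cup stack is pushed more than 30 mm or tipped (distance of cups from where it was at the start of the episode above 0.03 m or angle between cups's own z axis and vertical above 0.3 rad).
It fails at once if the pitcher is pushed more than 30 mm or tipped (distance of pitcher from where it was at the start of the episode above 0.03 m or angle between pitcher's own z axis and vertical above 0.3 rad).
It also fails if it takes over 54 s, if anything falls off the work surface, if the arm or the gripper's body presses on something with over 40 N, if the wrist force passes 120 N, or if a joint passes its speed limit or range.

## Robot

A 6-joint arm with a two-finger parallel gripper is mounted at the origin on the work surface. World frame = base frame: x ahead of the robot, y to its left, z up, the work surface at z = 0. Lengths are in m, angles in rad, forces in N, time in s.
With the tool pointing down it reaches from about 0.35 to 0.875 m from the base axis. Payload 15.5 kg.
Tool frame: the origin (TCP) lies at the centre of the arm's flange, where the gripper is bolted on; the fingertips stand 173 mm ahead of it and the grasp point (between the pads) lies 155 mm ahead of it (env.tcp_to_grasp is the z of the grasp point in the tool frame, in m); z points along the fingers, y is the line along which they close (so a half turn about z gives the same grasp; the last joint's range is limited). The gripper opens to 85 mm and grips with 20 to 120 N. Pads are 22 mm wide; open, the fingers measure 114 mm over their backs; the gripper's body (76 mm by 85 mm) begins 54 mm behind the grasp point. The pads swing forward as they close: fully open they stand 13 mm farther back than shut.
Start: joints at [-1.379, 0.494, 1.345, -0, 1.302, -0.096], TCP at [0.177, -0.599, 0.405] pointing down, gripper open.
Joint ranges: [-2.91, 2.91], [-0.82, 2.16], [0.22, 2.67], [-1.22, 4.37], [0.12, 2.79], [-3.08, 3.08]. Speed limits (rad/s): [1.89, 1.89, 2.57, 3.01, 3.01, 3.01].

## Interface

Orientations are given as a rotation vector (axis times angle).
In Python, from workcell import env, capture gives the robot as it stands.
- The arm moves only by the tool carry_out, never from a script. Its argument "steps" is text: rows parted by semicolons, each of 7 numbers parted by spaces: the shift along the tool's x, y, z in cm, then the turn, a rotation vector about the tool's x, y, z in degrees, then the opening, from -1 (shut) to 1 (fully open). In form: tx ty tz rx ry rz hand; .... A call has 1 to 10 rows; each row is the pose to reach, as a shift and turn from the pose commanded when the call began, along the tool's axes at that moment; what a row does not reach only later rows make up. A row lasts 1/10 s, in which the tool goes at most 50 mm and 8.59 degrees, less where a joint would pass 70% of its speed; a pose out of reach is approached as far as the arm can. A call with a gripper value outside its range is refused whole. The fingers move at their own pace and stop on an object; "newtons" is the grip in N (left out, the last holds). Time passes only in rows, so rows that repeat a pose let the fingers close. It gives the time, the measured TCP pose, the force, the opening and the grip force at its end, in the units of the state.
- env.sense(): the state, without advancing time (a new reading comes with each control period).
- capture(name): name is "side" or "top" or "wrist"; returns a dict with "image" (420x560x3 uint8, red, green, blue), "K" (3x3 intrinsics, pixels), "position" and "attitude" of the camera in the world. Camera axes: x right, y down, z forward; pixel columns grow to the right and rows downward; lengths in m; the calibration is good to about 2 mm. A picture is of the moment at which its call begins. There is no depth.
- env.sign_off(): hands the job in; it is judged then, once.
The state is a dict: "t": time; "joint_positions": joint angles; "qd": joint speeds; "joint_torque": joint torques, N m; "tool_pos": TCP position; "eef_rot": TCP orientation; "contact_force": force on the tool from outside, world axes, zero at the start; "wrist_torque": the same for the moment, N m; "opening": finger opening in m; "grasp_force": force on a finger pad.
Only numpy, scipy, OpenCV 4.12 (cv2) and the standard library are available. Lean on these libraries where they do the work, as an engineer would, in place of code of your own. Each camera call takes 0.05 s, during which the arm holds its last target. There are 200 camera calls.

## Working session

There is one attempt and no reset: what is moved stays moved. The work goes in short steps, Python scripts to look and compute and a tool call to move; the robot and the scene stay as the last step left them, time stands still between calls to the robot, and variables do not carry over. Pictures are saved under pics/ and viewed, at most 11 in all, crops included, and the job is handed in when it is done.

Besides the shell and the picture viewer there is one more tool, called by a JSON object that holds its "api" and its "payload", one argument or row to a line. carry_out: Moves the arm, as the interface text tells. Its arguments: {"type":"object","properties":{"steps":{"type":"string"},"newtons":{"type":"number"}},"required":["steps"]}

```bash
mkdir -p pics
cat > h.py <<'E'
import numpy as np, cv2, json
from workcell import env, capture
def snap(n,f):
    c=capture(n); cv2.imwrite(f'pics/{f}.png',c['image'][:,:,::-1]); np.savez(f'pics/{f}.npz',K=c['K'],p=c['position'],a=np.array(c['attitude'])); return c
def w(f,uv,z):
    d=np.load(f'pics/{f}.npz'); a=d['a']
    R=a if a.shape==(3,3) else cv2.Rodrigues(a)[0] if a.shape==(3,) else None
    r=R@np.linalg.inv(d['K'])@[uv[0],uv[1],1]; return np.round(d['p']+r*(z-d['p'][2])/r[2],4)
E
python3 - <<'E'
from h import *
for n in('side','top'):
    c=snap(n,n+'0'); print(c['position'],c['attitude'],c['K'])
print(env.sense())
E
```

```text
[-0.67911859 -0.77037307  0.99200461] [-1.95074851  1.0144611  -0.57564845] [[534.0542785    0.         280.55821724]
 [  0.         534.0542785  212.94707003]
 [  0.           0.           1.        ]]
[0.38510355 0.00683649 1.19559661] [-2.13287176  2.18950273 -0.09208728] [[416.17463295   0.         291.48318471]
 [  0.         416.17463295 201.62232627]
 [  0.           0.           1.        ]]
{'t': 0.1, 'joint_positions': array([-1.37950491e+00,  4.94131822e-01,  1.34605737e+00,  2.76862179e-05,
        1.30248811e+00, -9.54863057e-02]), 'qd': array([ 0.00096001, -0.00274539, -0.0015289 , -0.00057102, -0.00029959,
        0.00107583]), 'joint_torque': array([-4.02874566e-04, -8.83590317e+01, -3.84566188e+01, -2.20597994e-04,
        5.21034992e-03,  2.43795955e-05]), 'tool_pos': array([ 0.17678068, -0.5993459 ,  0.40415707]), 'eef_rot': array([-3.10827989e+00, -4.48760921e-01,  3.96912561e-05]), 'contact_force': array([ 0.21271848,  0.25435052, -0.71541211]), 'wrist_torque': array([-0.03073444,  0.063374  , -0.02998271]), 'grasp_force': 0.0, 'opening': 0.08575358636914247}
```

View pics/top0.png

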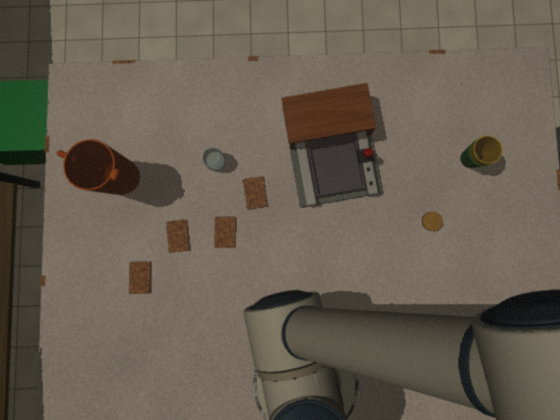

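View pics/side0.png

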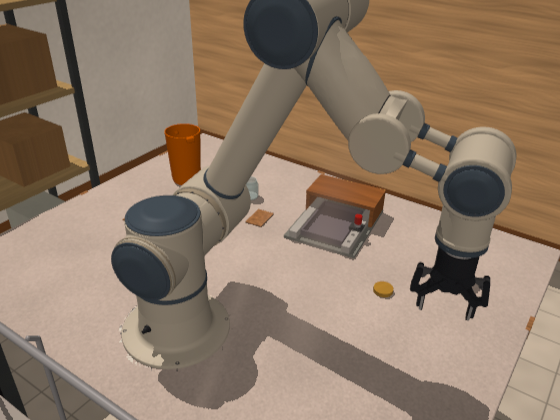

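The top view shows coasters at about (255,193), (225,232), (178,236) and (140,277). The unit is at (330,145) with its front facing the robot, and the knob is at (368,153). I'll enlarge these areas.

Run:
```python
from h import *
im=cv2.imread('pics/top0.png')
a=cv2.resize(im[170:300,120:280],None,fx=4.5,fy=4.5,interpolation=cv2.INTER_CUBIC); cv2.imwrite('pics/c1.png',a)
a=cv2.resize(im[78:218,270:400],None,fx=4.2,fy=4.2,interpolation=cv2.INTER_CUBIC); cv2.imwrite('pics/c2.png',a)
for uv in [(255,193),(225,232),(178,236),(140,277)]:
    p=w('top0',uv,.006); print(uv,p,np.hypot(*p[:2]))
hsv=cv2.cvtColor(im,cv2.COLOR_BGR2HSV)
m=cv2.inRange(hsv,(2,70,60),(16,200,190))[170:300,120:280]
m=cv2.morphologyEx(m,cv2.MORPH_CLOSE,np.ones((3,3)))
for c in cv2.findContours(m,0,2)[0]:
    if cv2.contourArea(c)>150:
        P=np.array([w('top0',q[0]+[120,170],.006)[:2] for q in c],np.float32); r=cv2.minAreaRect(P); print(r,np.hypot(*r[0]))
```

```text
(255, 193) [0.5346 0.1295 0.006 ] 0.5500612784045065
(225, 232) [0.4246 0.2173 0.006 ] 0.47697426555318473
(178, 236) [0.4166 0.3524 0.006 ] 0.5456567785705589
(140, 277) [0.3033 0.4605 0.006 ] 0.5514083242026729
((0.3035266399383545, 0.4624742865562439), (0.06301219016313553, 0.08971419930458069), 88.65884399414062) 0.5531825077476459
((0.41807013750076294, 0.3545975685119629), (0.09136855602264404, 0.0628213882446289), 4.680421829223633) 0.5481989378542274
((0.42625001072883606, 0.2188521772623062), (0.06041925400495529, 0.08931101113557816), 89.37724304199219) 0.4791506518192214
((0.5365343689918518, 0.13051143288612366), (0.09202922880649567, 0.06193627044558525), 8.18780517578125) 0.5521796475998312
```

View pics/c2.png

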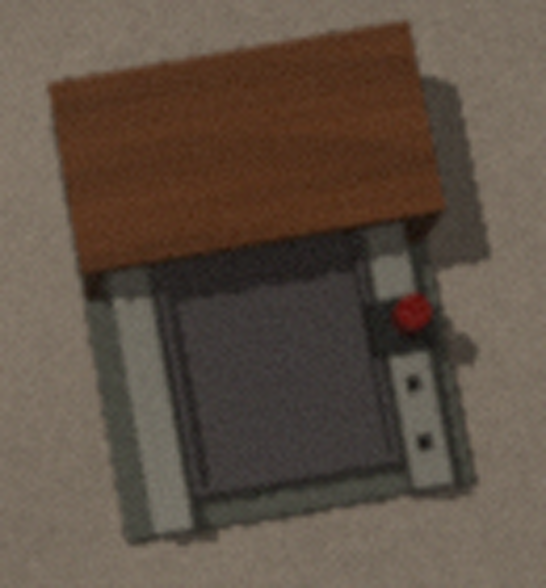

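View pics/c1.png

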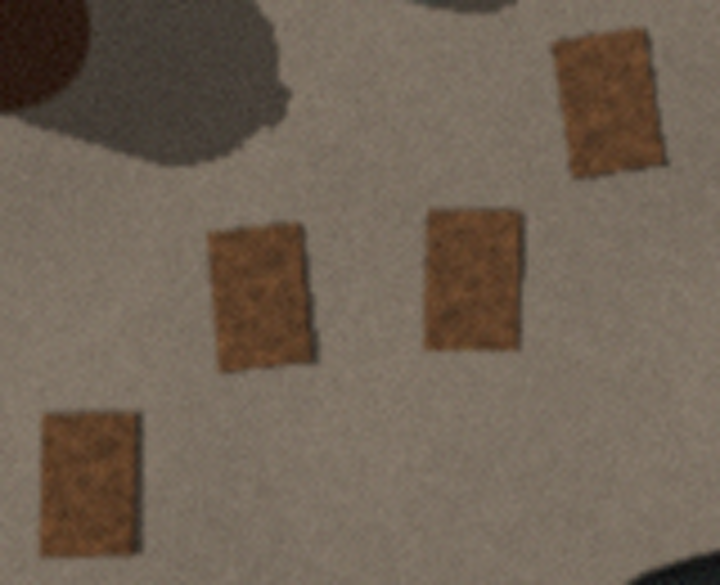

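The crops show the knob top at c2 (412,312), the holes at (414,383) and (425,442), and the shelf corners at (50,87), (408,22), (442,208) and (85,272). The coaster nearest the base is the one at full-image (225,232).

```bash
cat >> h.py <<'E'
from scipy.spatial.transform import Rotation as Ro
def go(x,y,z,yaw):
    "target of grasp point, tool x at yaw(deg), pointing down -> row"
    s=env.sense(); R=Ro.from_rotvec(s['eef_rot'])
    T=Ro.from_euler('z',yaw,degrees=True)*Ro.from_euler('x',180,degrees=True)
    p=np.array([x,y,z+env.tcp_to_grasp])
    print('row',np.round(R.inv().apply(p-s['tool_pos'])*100,2),np.round((R.inv()*T).as_rotvec(degrees=True),1))
def unit2w(U,p): 
    x,y,a=U; return np.array([x+np.cos(a)*p[0]-np.sin(a)*p[1],y+np.sin(a)*p[0]+np.cos(a)*p[1]])
E
python3 - <<'E'
from h import *
from scipy.optimize import least_squares
obs=[((412,312),(-.04,-.088),.084),((414,383),(-.08,-.088),.036),((425,442),(-.12,-.088),.036),((50,87),(.15,.12),.09),((408,22),(.15,-.12),.09),((442,208),(.02,-.12),.09),((85,272),(.02,.12),.09)]
W=np.array([w('top0',(u/4.2+269.6,v/4.2+77.6),z)[:2] for (u,v),_,z in obs]); P=[o[1] for o in obs]
f=lambda U:np.ravel([unit2w(U,p)-q for p,q in zip(P,W)])
r=least_squares(f,[.65,-.1,.17]); U=r.x; print(U,np.degrees(U[2])); print(np.round(r.fun.reshape(-1,2)*1000,1))
np.save('U.npy',U); print('spot',unit2w(U,(-.06,0)),'knob',unit2w(U,(-.04,-.088)),W[0])
go(.4255,.2185,.15,0); print(env.tcp_to_grasp)
for uv,z in [((214,159),.035),((92,165),.1)]: print(w('top0',uv,z))
E
```

```text
[ 0.65564132 -0.09471226  0.14911441] 8.54362612359159
[[ 0.6 -1.6]
 [-1.1 -0. ]
 [-0.6 -0.4]
 [ 2.7  2.4]
 [ 2.  -0.2]
 [-1.7 -3.1]
 [-2.   2.8]]
spot [ 0.59630713 -0.10362601] knob [ 0.62915869 -0.18767823] [ 0.6286 -0.1861]
row [ 46.99 -71.4   10.03] [-0.1  0.  16.4]
0.1547
[0.6315 0.2417 0.035 ]
[0.6108 0.5583 0.1   ]
```

{"api": "carry_out", "payload": {
  "steps": "35.5 -31.2 0 0 0 8 1;35.5 -31.2 0 0 0 16.4 1;35.5 -31.2 0 0 0 16.4 1;35.5 -31.2 0 0 0 16.4 1;35.5 -31.2 0 0 0 16.4 1;35.5 -31.2 0 0 0 16.4 1;35.5 -31.2 0 0 0 16.4 1;35.5 -31.2 0 0 0 16.4 1;35.5 -31.2 0 0 0 16.4 1;35.5 -31.2 0 0 0 16.4 1",
  "newtons": 40
}}

```text
t: 1.1
tool_pos: [0.4302, -0.1967, 0.4046]
eef_rot: [-3.141, -0.004, 0.0]
contact_force: [-0.3, -0.7, 0.1]
opening: 0.0852
grasp_force: 0.0
```

Run:
```python
from h import *
go(.4255,.2185,.07,0)
```

```text
row [ -0.36 -41.5   18.02] [-0.   0.   0.2]
```

{"api": "carry_out", "payload": {
  "steps": "-0.4 -41.5 18 0 0 0 1;-0.4 -41.5 18 0 0 0 1;-0.4 -41.5 18 0 0 0 1;-0.4 -41.5 18 0 0 0 1;-0.4 -41.5 18 0 0 0 1;-0.4 -41.5 18 0 0 0 1;-0.4 -41.5 18 0 0 0 1;-0.4 -41.5 18 0 0 0 1;-0.4 -41.5 18 0 0 0 1;-0.4 -41.5 18 0 0 0 1"
}}

```text
t: 2.1
tool_pos: [0.4241, 0.2193, 0.2226]
eef_rot: [3.142, 0.008, -0.003]
contact_force: [0.2, 0.7, 0.1]
opening: 0.0855
grasp_force: 0.0
```

Run:
```python
from h import *
snap('wrist','w1')
go(.4255,.2185,.02,0)
c=snap('top','t1')
```

```text
row [ 0.14 -0.09  4.87] [0.  0.1 0.3]
```

View pics/w1.png

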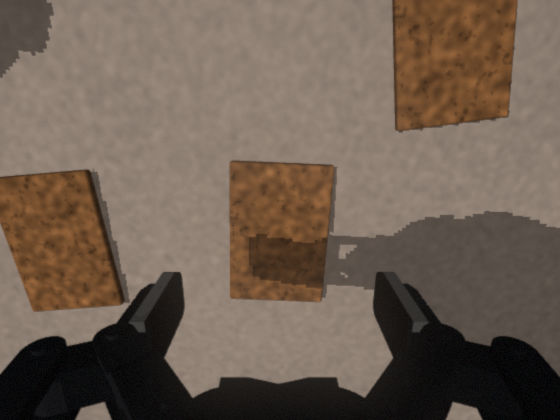

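The wrist view shows the coaster centred between the fingers. Its top corners are at (230,161), (333,165), (323,300) and (230,298).

Run:
```python
from h import *
C=np.array([w('w1',q,.006) for q in [(230,161),(333,165),(323,300),(230,298)]]); print(C,C.mean(0))
```

```text
[[0.4712 0.2466 0.006 ]
 [0.4691 0.1889 0.006 ]
 [0.3813 0.1904 0.006 ]
 [0.3826 0.2503 0.006 ]] [0.42605 0.21905 0.006  ]
```

{"api": "carry_out", "payload": {
  "steps": "0.2 0 3 0 0 1.5 0.7;0.2 0 4 0 0 1.5 0.7;0.2 0 4.4 0 0 1.5 0.7;0.2 0 4.6 0 0 1.5 0.7;0.2 0 4.8 0 0 1.5 0.7;0.2 0 4.8 0 0 1.5 0.7"
}}

```text
t: 2.8
tool_pos: [0.4269, 0.2151, 0.1771]
eef_rot: [-3.141, 0.04, -0.001]
contact_force: [1.1, 1.2, -0.3]
opening: 0.0724
grasp_force: 0.0
```

Run:
```python
from h import *
snap('wrist','w2')
```

```text
(no output)
```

View pics/w2.png

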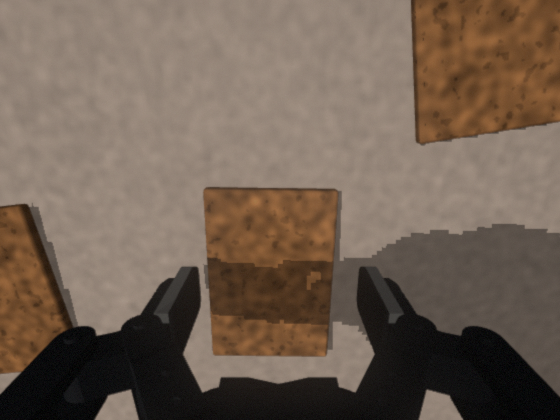

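Coaster edges lie at columns 206 and 337, and the fingertips at 200 and 358. The hand is about 4 mm too far to -y, so I'll correct that and then feel down for the table.

{"api": "carry_out", "payload": {
  "steps": "0 -0.35 0.1 0 0 0 0.6;0 -0.35 0.2 0 0 0 0.6;0 -0.35 0.3 0 0 0 0.6;0 -0.35 0.4 0 0 0 0.6"
}}

```text
t: 3.25
tool_pos: [0.4269, 0.2188, 0.1726]
eef_rot: [-3.141, 0.04, -0.0]
contact_force: [0.3, 0.2, 0.1]
opening: 0.0684
grasp_force: 0.0
```

{"api": "carry_out", "payload": {
  "steps": "0 0 0.1 0 0 0 0.6;0 0 0.2 0 0 0 0.6;0 0 0.3 0 0 0 0.6;0 0 0.4 0 0 0 0.6;0 0 0.4 0 0 0 0.6"
}}

```text
t: 3.75
tool_pos: [0.4269, 0.2187, 0.1686]
eef_rot: [3.141, -0.04, -0.0]
contact_force: [-0.7, -0.5, -0.0]
opening: 0.0681
grasp_force: 0.0
```

{"api": "carry_out", "payload": {
  "steps": "0 0 0.1 0 0 0 0.6;0 0 0.2 0 0 0 0.6;0 0 0.3 0 0 0 0.6;0 0 0.3 0 0 0 0.6"
}}

```text
t: 4.15
tool_pos: [0.4269, 0.2187, 0.1661]
eef_rot: [-3.141, 0.04, -0.001]
contact_force: [-2.1, -0.5, 14.1]
opening: 0.0685
grasp_force: 7.3
```

Contact with the table came at TCP z of about 0.166. I'll back off 3 mm and close.

{"api": "carry_out", "payload": {
  "steps": "0 0 -0.35 0 0 0 0.6;0 0 -0.35 0 0 0 0.2;0 0 -0.35 0 0 0 0.1;0 0 -0.35 0 0 0 0;0 0 -0.35 0 0 0 0;0 0 -0.35 0 0 0 0",
  "newtons": 35
}}

```text
t: 4.75
tool_pos: [0.4269, 0.2187, 0.1697]
eef_rot: [-3.141, 0.04, -0.001]
contact_force: [-1.6, -1.8, 19.1]
opening: 0.0585
grasp_force: 33.3
```

{"api": "carry_out", "payload": {
  "steps": "0 0 -1 0 0 0 0;0 0 -3 0 0 0 0;0 0 -6 0 0 0 0;0 0 -9 0 0 0 0;0 0 -9 0 0 0 0"
}}

```text
t: 5.25
tool_pos: [0.4276, 0.219, 0.2624]
eef_rot: [-3.14, 0.04, -0.007]
contact_force: [0.0, -0.2, -1.3]
opening: 0.0585
grasp_force: 38.7
```

Run:
```python
from h import *
snap('wrist','w3')
U=np.load('U.npy'); s=unit2w(U,(-.06,0)); print(env.sense()['contact_force'])
go(*s,.12,np.degrees(U[2]))
```

```text
[ 0.37826822  0.70543157 -1.07250971]
row [17.73 31.81 -1.36] [ -0.1  -0.2 -10. ]
```

View pics/w3.png

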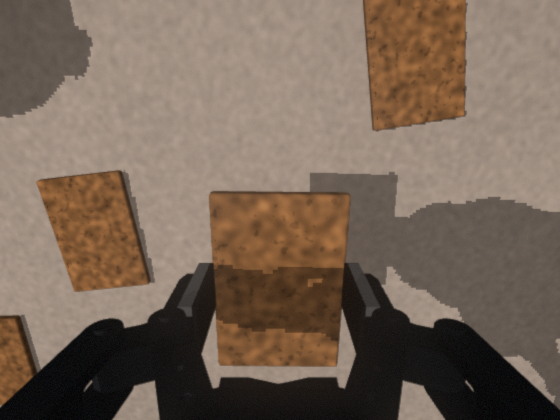

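The coaster is held level between the fingers, at columns 210–350. I'll move it over the tray.

{"api": "carry_out", "payload": {
  "steps": "17.7 31.8 -1.4 0 0 -5 0;17.7 31.8 -1.4 0 0 -10 0;17.7 31.8 -1.4 0 0 -10 0;17.7 31.8 -1.4 0 0 -10 0;17.7 31.8 -1.4 0 0 -10 0;17.7 31.8 -1.4 0 0 -10 0;17.7 31.8 -1.4 0 0 -10 0;17.7 31.8 -1.4 0 0 -10 0;17.7 31.8 -1.4 0 0 -10 0"
}}

```text
t: 6.2
tool_pos: [0.5962, -0.1057, 0.2721]
eef_rot: [-3.133, -0.23, 0.001]
contact_force: [-0.3, 0.6, -1.2]
opening: 0.0583
grasp_force: 38.7
```

Run:
```python
from h import *
snap('wrist','w4')
U=np.load('U.npy'); s=unit2w(U,(-.06,0))
go(*s,.05,np.degrees(U[2]))
```

```text
row [ 0.11 -0.03  6.74] [-0.   0.1 -0.1]
```

View pics/w4.png

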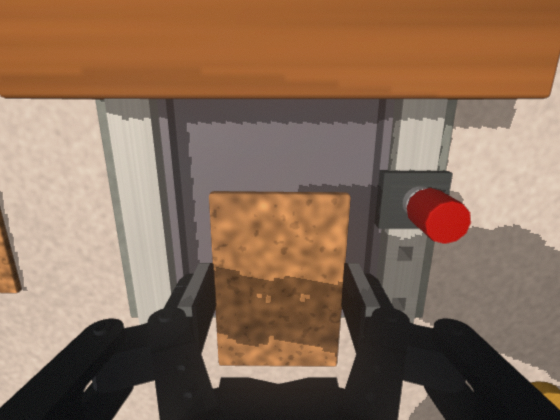

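The jaws are square to the unit and the coaster is above the tray. The knob top is at (442,222) and the holes at (405,253) and (400,303). I'll cross-check the unit's pose with these.

Run:
```python
from h import *
U=np.load('U.npy')
for uv,z,p in [((442,222),.084,(-.04,-.088)),((405,253),.036,(-.08,-.088)),((400,303),.036,(-.12,-.088)),((10,97),.09,(.02,.12)),((550,97),.09,(.02,-.12))]:
    q=w('w4',uv,z); print(q, np.round(q[:2]-unit2w(U,p),4))
```

```text
[ 0.6296 -0.1837  0.084 ] [0.0004 0.004 ]
[ 0.5902 -0.1932  0.036 ] [0.0006 0.0004]
[ 0.5514 -0.2     0.036 ] [ 0.0014 -0.0004]
[0.6597 0.0201 0.09  ] [ 0.0021 -0.0068]
[ 0.6933 -0.209   0.09  ] [0.0001 0.0014]
```

{"api": "carry_out", "payload": {
  "steps": "0.1 0 3 0 0 0 0;0.1 0 5 0 0 0 0;0.1 0 6.5 0 0 0 0;0.1 0 7.2 0 0 0 0;0.1 0 7.2 0 0 0 0"
}}

```text
t: 6.75
tool_pos: [0.5963, -0.1029, 0.2005]
eef_rot: [-3.132, -0.235, 0.002]
contact_force: [0.2, 0.5, 0.8]
opening: 0.0583
grasp_force: 38.7
```

{"api": "carry_out", "payload": {
  "steps": "0 0 0.4 0 0 0 0;0 0 0.7 0 0 0 0;0 0 0.85 0 0 0 0;0 0 0.85 0 0 0 0"
}}

```text
t: 7.15
tool_pos: [0.5967, -0.1036, 0.1928]
eef_rot: [3.133, 0.234, 0.0]
contact_force: [0.7, -0.3, -0.8]
opening: 0.0587
grasp_force: 38.7
```

{"api": "carry_out", "payload": {
  "steps": "0 0 0.1 0 0 0 0;0 0 0.1 0 0 0 0.6;0 0 0.1 0 0 0 0.6;0 0 0.1 0 0 0 0.6;0 0 0 0 0 0 0.6;0 0 -2 0 0 0 0.6;0 0 -6 0 0 0 0.6;0 0 -10 0 0 0 0.6;0 0 -10 0 0 0 0.6"
}}

```text
t: 8.05
tool_pos: [0.598, -0.1039, 0.2978]
eef_rot: [3.13, 0.234, 0.012]
contact_force: [0.9, 0.1, -1.2]
opening: 0.0686
grasp_force: 0.0
```

Run:
```python
from h import *
snap('wrist','w5')
go(.6294,-.186,.12,8.5)
```

```text
row [1.94 8.61 2.09] [ 0.1 -0.3  0. ]
```

View pics/w5.png

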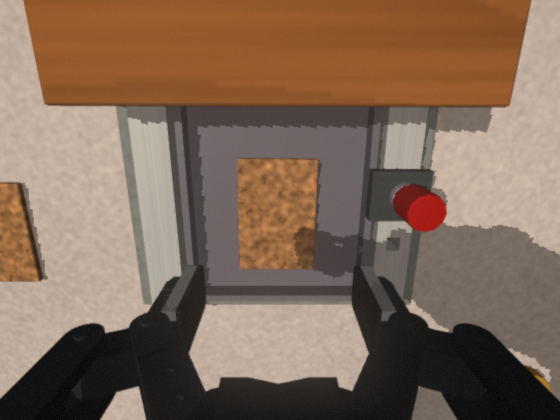

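The coaster lies flat in the tray, centred near (278,213). Next I'll move over the knob.

{"api": "carry_out", "payload": {
  "steps": "1.9 8.6 2.1 0 0 0 0.2;1.9 8.6 2.1 0 0 0 0.2;1.9 8.6 2.1 0 0 0 0.2;1.9 8.6 2.1 0 0 0 0.2",
  "newtons": 50
}}

```text
t: 8.5
tool_pos: [0.6278, -0.1864, 0.2702]
eef_rot: [-3.132, -0.231, 0.003]
contact_force: [-0.3, -0.3, -0.1]
opening: 0.0511
grasp_force: 0.0
```

Run:
```python
from h import *
snap('wrist','w6')
go(.6294,-.186,.23-.1547,8.5)
```

```text
row [0.17 0.07 4.06] [-0.1  0.1  0. ]
```

View pics/w6.png

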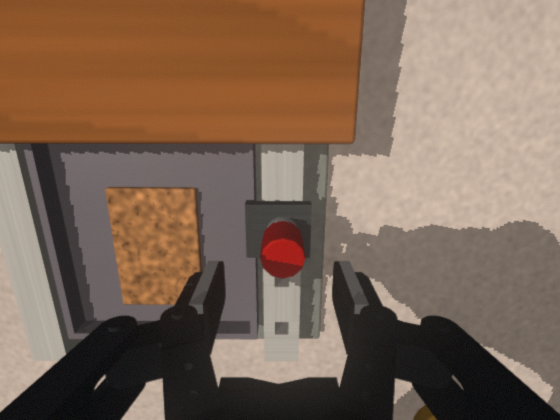

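The knob top at (283,258) sits midway between the fingers at columns 222 and 335. I'll descend and grip.

{"api": "carry_out", "payload": {
  "steps": "0.1 0 2 0 0 0 0.2;0.1 0 3.2 0 0 0 0.2;0.1 0 4 0 0 0 0.2;0.1 0 4 0 0 0 0;0.1 0 4 0 0 0 -0.3;0.1 0 4 0 0 0 -0.6;0.1 0 4 0 0 0 -0.8;0.1 0 4 0 0 0 -0.8;0.1 0 4 0 0 0 -0.8"
}}

```text
t: 9.45
tool_pos: [0.6298, -0.1868, 0.2328]
eef_rot: [3.13, 0.233, 0.004]
contact_force: [1.2, -9.8, -0.7]
opening: 0.0221
grasp_force: 49.3
```

{"api": "carry_out", "payload": {
  "steps": "0 0.05 0 0 0 0 -0.8;0 0.05 -0.5 0 0 0 -0.8;0 0.05 -1 0 0 0 -0.8;0 0.05 -1.4 0 0 0 -0.8;0 0.05 -1.7 0 0 0 -0.8;0 0.05 -1.7 0 0 0 -0.8;0 0.05 -1.7 0 0 0 -0.8"
}}

```text
t: 10.15
tool_pos: [0.6297, -0.187, 0.2495]
eef_rot: [3.131, 0.233, 0.003]
contact_force: [2.6, -7.4, -5.4]
opening: 0.0227
grasp_force: 49.2
```

The spring force of 5.4 N matches about 17 mm of lift. Now the slide.

{"api": "carry_out", "payload": {
  "steps": "-0.4 0 0 0 0 0 -0.8;-0.9 0 0 0 0 0 -0.8;-1.4 0 0 0 0 0 -0.8;-1.9 0 0 0 0 0 -0.8;-2.4 0 0 0 0 0 -0.8;-2.9 0 0 0 0 0 -0.8;-3.4 0 0 0 0 0 -0.8;-3.8 0 0 0 0 0 -0.8;-4 0 0 0 0 0 -0.8;-4 0 0 0 0 0 -0.8"
}}

```text
t: 11.15
tool_pos: [0.59, -0.1928, 0.2494]
eef_rot: [3.131, 0.233, 0.003]
contact_force: [1.9, -7.5, -5.5]
opening: 0.0222
grasp_force: 49.2
```

{"api": "carry_out", "payload": {
  "steps": "0 0 0.3 0 0 0 -0.8;0 0 0.6 0 0 0 -0.8;0 0 0.6 0 0 0 -0.8"
}}

```text
t: 11.45
tool_pos: [0.5901, -0.1929, 0.2431]
eef_rot: [3.131, 0.233, 0.002]
contact_force: [1.4, -7.6, -4.3]
opening: 0.0224
grasp_force: 49.2
```

The force still follows the spring below 14 mm of lift, so the pin has entered the hole. I'll lower it fully.

{"api": "carry_out", "payload": {
  "steps": "0 0 0.3 0 0 0 -0.8;0 0 0.6 0 0 0 -0.8;0 0 0.9 0 0 0 -0.8;0 0 1 0 0 0 -0.8;0 0 1.1 0 0 0 -0.8;0 0 1.1 0 0 0 -0.8;0 0 1.1 0 0 0 -0.8"
}}

```text
t: 12.15
tool_pos: [0.5902, -0.1928, 0.2328]
eef_rot: [3.131, 0.233, 0.003]
contact_force: [-0.7, -5.9, 0.8]
opening: 0.0224
grasp_force: 50.2
```

Run:
```python
from h import *
snap('wrist','w7'); s=env.sense(); print(s['contact_force'],s['tool_pos'],s['grasp_force'])
```

```text
[-0.46861518 -7.19210614  1.46809724] [ 0.59018115 -0.19283697  0.23281855] 50.178548097610474
```

View pics/w7.png

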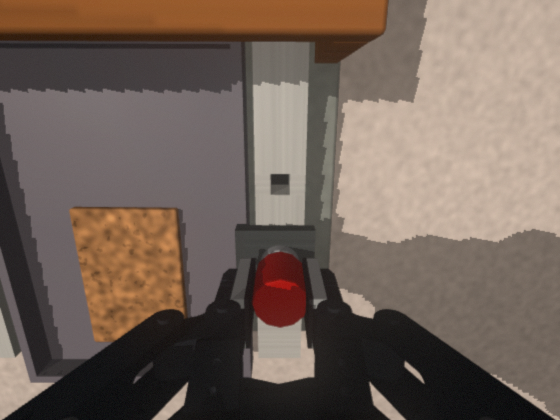

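The first hole is now uncovered at (280,184). The pin is at its stop: the height is back at 0.2328 and the spring load has gone. The coaster lies in the tray and the knob is gripped at 50 N.

```bash
python3 -c "
from h import *
print(env.sign_off())"
```

```text
the job is handed in; nothing more can be done
None
```

I handed the job in at about 12 s of the 54 s limit: the coaster is flat in the tray, the tray is out about 40 mm, the pin is down in the second hole and the knob is still gripped at 50 N. The sign-off returned no verdict.

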